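# Balance the loaded swing-out rotor

## Robot

A 7-joint arm with a two-finger parallel gripper is mounted at the origin on a cart in front of the work surface, level with it; the furniture and walls round the work are solid. World frame = base frame: x ahead of the robot, y to its left, z up, the work surface at z = 0. Lengths are in m, angles in rad, forces in N, time in s.
With the tool pointing down it reaches from about 0.4 to 0.875 m from the base axis. Payload 4.4 kg.
Tool frame: the origin (TCP) lies midway between the tips of the shut fingers; the grasp point (between the pads) lies 19 mm behind it; z points along the fingers, y is the line along which they close (so a half turn about z gives the same grasp; the last joint's range is limited). The gripper opens to 85 mm and grips with 20 to 120 N. Pads are 22 mm wide; open, the fingers measure 114 mm over their backs; the gripper's body (76 mm by 85 mm) begins 54 mm behind the grasp point. The pads swing forward as they close: fully open they stand 13 mm farther back than shut.
Start: joints at [-1.406, 0.628, 0.038, 1.517, -0.027, 0.996, -0.02], TCP at [0.149, 0.633, 0.21] pointing down, gripper open.
Joint ranges: [-3.06, 3.06], [-0.37, 2.12], [-1.25, 1.32], [0.18, 2.47], [-1.1, 4.24], [0.23, 1.98], [-2.94, 2.94]. Speed limits (rad/s): [2.57, 2.57, 3.14, 3.14, 3.14, 3.14, 3.14].

## Interface

Orientations are given as a unit quaternion [x, y, z, w].
In Python, from cell import * gives the robot as it stands.
- The arm moves only by the tool inch_along, called after ">>>" in YAML: its name, and indented under it one key for each argument. Schema: {"type":"object","properties":{"moves":{"type":"array","items":{"type":"array","items":{"type":"number"},"minItems":7,"maxItems":7},"minItems":1,"maxItems":12},"grip_force":{"type":"number"},"only":{"type":"string"},"quiet":{"type":"boolean"},"lines":{"type":"string"}},"required":["moves"],"additionalProperties":false}. moves is a list of rows, 1 to 12 of them, each of 7 numbers: dx, dy, dz in units of 25 mm, then a rotation vector rx, ry, rz in rad, then the opening from 0.0 (shut) to 1.0 (fully open); each row is the pose to reach, as a shift and turn from the pose commanded when the call began, along the tool's axes at that moment; what a row does not reach only later rows make up. A row lasts 1/8 s, in which the tool goes at most 0.0625 m and 0.188 rad, less where a joint would pass 70% of its speed; a pose out of reach is approached as far as the arm can. The fingers move at their own pace and stop on an object; grip_force is the grip in N (left out, the last holds). Time passes only in rows, so rows that do not move let the fingers close. The tool returns the time, the measured TCP pose, the force, the opening and the grip force at its end. only (a regular expression) keeps the lines of the reply that match it, lines (a string "A,B") keeps lines A to B, and quiet returns only ok. Input that does not fit is refused with a message, and nothing moves.
- read_state(): the state, without advancing time (a new reading comes with each control period).
- read_camera(name): name is "scene" or "top" or "wrist"; returns the picture (400x640x3 uint8, red, green, blue); there is no depth.
- camera_model(name): a dict with "mtx" (3x3 intrinsics, pixels), "rvec" (rotation vector, rad) and "tvec" (3), from world to camera coordinates, as OpenCV has them; the wrist camera has in their place "hand_eye" (4x4, takes a point from camera to tool coordinates, whose origin is the TCP and whose axes are the flange's). Camera axes: x right, y down, z forward; pixel columns grow to the right and rows downward; lengths in m; the calibration is good to about 2 mm. A picture is of the moment at which its call begins: read the wrist's pose just before it. camera_model takes no time and is no camera call.
- hand_in(): hands the job in; it is judged then, once.
The state is a dict: "clock": time; "qpos": joint angles; "qd": joint speeds; "tau": joint torques, N m; "tool_pos": TCP position; "tool_rot": TCP orientation; "contact_force": force on the tool from outside, world axes, zero at the start; "ft_torque": the same for the moment, N m; "width": opening from 0.0 (shut) to 1.0 (fully open); "grasp_force": force on a finger pad.
Only numpy, scipy, OpenCV 4.12 (cv2) and the standard library are available. Lean on these libraries where they do the work, as an engineer would, in place of code of your own. Each camera call takes 0.05 s, during which the arm holds its last target. There are 200 camera calls.

## Task

This centrifuge rotor is loaded out of balance: two of its six tube carriers hold one wide tube, two hold one narrow tube and two hold five little tubes, but none stands opposite its like. Change the carriers' places, with the spare bucket beside the rotor as the free place on the way, until all six stand fully home in the rotor's buckets and every carrier has its like straight across the hub. The tubes are full, so keep the carriers upright throughout.

Things in the scene. Friction and masses are not known exactly. Their poses are not given: they have to be found in the camera images.
- wide_a: Loose grey tube carrier, upright cylinder 50 mm across, 105 mm high plus caps, foot bevelled to 42 mm, 0.11-0.22 kg, with one wide tube (a single white cap 40 mm across, 14 mm high, over most of its top). Its like: wide_b. Origin: centre of underside; z up. Home in a bucket, its upper 43 mm stand above the rim: grasp there from above, across the 50 mm.
- wide_b: Loose grey tube carrier, upright cylinder 50 mm across, 105 mm high plus caps, foot bevelled to 42 mm, 0.11-0.22 kg, with one wide tube (a single white cap 40 mm across, 14 mm high, over most of its top). Its like: wide_a. Origin: centre of underside; z up. Home in a bucket, its upper 43 mm stand above the rim: grasp there from above, across the 50 mm.
- narrow_a: Loose grey tube carrier, upright cylinder 50 mm across, 105 mm high plus caps, foot bevelled to 42 mm, 0.11-0.22 kg, with one narrow tube (a single small white cap 17 mm across, 14 mm high, amid its wide grey top). Its like: narrow_b. Origin: centre of underside; z up. Home in a bucket, its upper 43 mm stand above the rim: grasp there from above, across the 50 mm.
- narrow_b: Loose grey tube carrier, upright cylinder 50 mm across, 105 mm high plus caps, foot bevelled to 42 mm, 0.11-0.22 kg, with one narrow tube (a single small white cap 17 mm across, 14 mm high, amid its wide grey top). Its like: narrow_a. Origin: centre of underside; z up. Home in a bucket, its upper 43 mm stand above the rim: grasp there from above, across the 50 mm.
- five_a: Loose grey tube carrier, upright cylinder 50 mm across, 105 mm high plus caps, foot bevelled to 42 mm, 0.11-0.22 kg, with five little tubes (a ring of five white caps, 12 mm across, 5.5 mm high, on its top). Its like: five_b. Origin: centre of underside; z up. Home in a bucket, its upper 43 mm stand above the rim: grasp there from above, across the 50 mm.
- five_b: Loose grey tube carrier, upright cylinder 50 mm across, 105 mm high plus caps, foot bevelled to 42 mm, 0.11-0.22 kg, with five little tubes (a ring of five white caps, 12 mm across, 5.5 mm high, on its top). Its like: five_a. Origin: centre of underside; z up. Home in a bucket, its upper 43 mm stand above the rim: grasp there from above, across the 50 mm.
- rotor: Rotor, 245 mm across, fixed. Origin: hub axis at worktop level, z up. Six open upright buckets, axes 88 mm from the hub axis, at 0, 60, 120, 180, 240, 300 degrees from the rotor's x axis. Bore 58 mm, mouth flared to 66 mm (72 mm outside); rim 80 mm, inner floor 18 mm above the worktop (origin of a carrier that is home). Arms and hub lie lower than the rims; hub knob, 28 mm across, to 83 mm.
- spare_bucket: Spare bucket in a black round stand 88 mm across, fixed to the worktop left or right of the rotor, empty at the start. Like the rotor's buckets: bore 58 mm, mouth flared to 66 mm, rim at 80 mm, inner floor at 18 mm. Origin: on its axis, at worktop level; z up.
There are look-alikes about, which are no part of the job. What is shaped like the five_a but yellow is not meant. Leave any orange look-alike of the narrow_b alone.

How it is judged:
At the end, for the whole second after the job is handed in: All six carriers stand in the rotor's buckets, down on the bucket floor within 8 mm, 76 to 100 mm from the hub's axis, tilted less than 0.15 rad, at rest; the two carriers of each kind are more than 164 mm apart, which is only so in buckets straight across the hub (z of wide_a in the frame of rotor between 0.012 and 0.026 m and horizontal distance between wide_a and rotor between 0.076 and 0.1 m and angle between each of wide_a, wide_b, narrow_a, narrow_b, five_a, five_b's own z axis and vertical below 0.15 rad and linear speed of each of wide_a, wide_b, narrow_a, narrow_b, five_a, five_b below 0.02 m/s and z of wide_b in the frame of rotor between 0.012 and 0.026 m and horizontal distance between wide_b and rotor between 0.076 and 0.1 m and z of narrow_a in the frame of rotor between 0.012 and 0.026 m and horizontal distance between narrow_a and rotor between 0.076 and 0.1 m and z of narrow_b in the frame of rotor between 0.012 and 0.026 m and horizontal distance between narrow_b and rotor between 0.076 and 0.1 m and z of five_a in the frame of rotor between 0.012 and 0.026 m and horizontal distance between five_a and rotor between 0.076 and 0.1 m and z of five_b in the frame of rotor between 0.012 and 0.026 m and horizontal distance between five_b and rotor between 0.076 and 0.1 m and horizontal distance between wide_a and wide_b above 0.164 m and horizontal distance between narrow_a and narrow_b above 0.164 m and horizontal distance between five_a and five_b above 0.164 m); the robot touches nothing.
It fails at once if a carrier is tipped by more than 0.6 rad (34 degrees) (angle between any of wide_a, wide_b, narrow_a, narrow_b, five_a, five_b's own z axis and vertical above 0.6 rad).
It also fails if it takes over 90 s, if anything falls off the work surface, if the arm or the gripper's body presses on something with over 40 N, if the wrist force passes 120 N, or if a joint passes its speed limit or range.

## Working session

There is one attempt and no reset: what is moved stays moved. The work goes in short steps, Python scripts to look and compute and a tool call to move; the robot and the scene stay as the last step left them, time stands still between calls to the robot, and variables do not carry over. Pictures are saved under pics/ and viewed, at most 14 in all, crops included, and the job is handed in when it is done.

```bash
ls; mkdir -p pics
```

Run:
```python
from cell import *
import cv2
s=read_state();print({k:s[k] for k in("clock","tool_pos","tool_rot","width","qpos")})
for n in("top","scene"):
    cv2.imwrite(f"pics/{n}0.png",read_camera(n)[:,:,::-1]);print(n,camera_model(n))
print(camera_model("wrist"))
```

```text
pics
{'clock': 0.0, 'tool_pos': array([0.14847913, 0.63212364, 0.20878755]), 'tool_rot': array([ 1.15103633e-01,  9.93353032e-01, -9.47157805e-04, -1.00923723e-04]), 'width': 0.9973077880523166, 'qpos': array([-1.40581727,  0.62933984,  0.03840036,  1.5183833 , -0.02697988,
        0.99629137, -0.01998394])}
top {'mtx': array([[374.47789334,   0.        , 311.58481407],
       [  0.        , 374.47789334, 199.6882957 ],
       [  0.        ,   0.        ,   1.        ]]), 'rvec': array([ 2.11723307, -2.13160698,  0.11637047]), 'tvec': array([0.01559976, 0.59701114, 0.83562597])}
scene {'mtx': array([[372.80556107,   0.        , 320.43020879],
       [  0.        , 372.80556107, 198.41613169],
       [  0.        ,   0.        ,   1.        ]]), 'rvec': array([ 1.05967811, -2.140151  ,  1.22635931]), 'tvec': array([0.35280928, 0.2803767 , 0.45093228])}
{'mtx': array([[355.69516119,   0.        , 318.62551242],
       [  0.        , 355.69516119, 199.72950004],
       [  0.        ,   0.        ,   1.        ]]), 'hand_eye': array([[ 1.40917474e-03, -9.61414054e-01, -2.75101855e-01,
         6.99846434e-02],
       [ 9.99998815e-01,  1.18421496e-03,  9.83825321e-04,
        -6.85385430e-04],
       [-6.20083760e-04, -2.75102915e-01,  9.61414584e-01,
        -1.64023950e-01],
       [ 0.00000000e+00,  0.00000000e+00,  0.00000000e+00,
         1.00000000e+00]])}
```

View pics/top0.png

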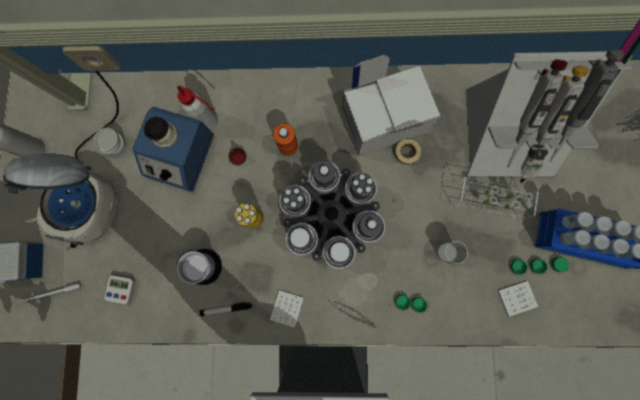

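View pics/scene0.png

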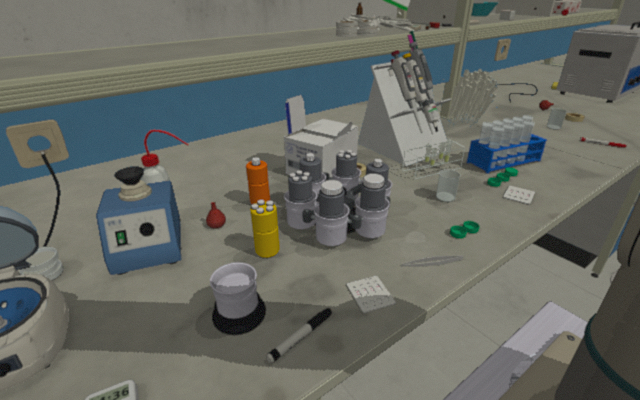

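The top view shows these positions. Wanted carriers in the rotor, clockwise:
- narrow (324,175)
- five (360,187)
- narrow (369,225)
- wide (339,250)
- wide (301,238)
- five (293,200)

Look-alikes to leave alone: yellow five (247,214), orange narrow (286,139). The spare bucket is at (199,267). Next is one close crop, plus finding the caps numerically.

Create h.py:
```python
from cell import *
import cv2, numpy as np
from scipy.spatial.transform import Rotation as R
def cam(n):
    m=camera_model(n)
    if n!="wrist": Rm=cv2.Rodrigues(m["rvec"])[0]; return m["mtx"],Rm,np.array(m["tvec"]).ravel()
    s=read_state(); H=np.eye(4); H[:3,:3]=R.from_quat(s["tool_rot"]).as_matrix(); H[:3,3]=s["tool_pos"]
    T=np.linalg.inv(H@m["hand_eye"]); return m["mtx"],T[:3,:3],T[:3,3]
def ray(c,uv,z):
    K,Rm,t=c; d=Rm.T@np.linalg.inv(K)@np.array([uv[0],uv[1],1.]); o=-Rm.T@t
    return o+d*(z-o[2])/d[2]
def proj(c,p):
    K,Rm,t=c; q=K@(Rm@np.array(p)+t); return q[:2]/q[2]
def rows(p,yaw_dir=None):
    "shift/turn in tool axes to reach TCP p with tool y along yaw_dir (rad, mod pi), pointing down"
    s=read_state(); T=R.from_quat(s["tool_rot"]); d=T.inv().apply(np.array(p)-s["tool_pos"])
    out=[d.round(4)]
    if yaw_dir is not None:
        for k in(0,np.pi):
            y=np.array([np.cos(yaw_dir+k),np.sin(yaw_dir+k),0]); z=np.array([0,0,-1.]); x=np.cross(y,z)
            out.append((T.inv()*R.from_matrix(np.c_[x,y,z])).as_rotvec().round(3))
    return out
```

Run:
```python
from h import *
im=read_camera("top"); c=cam("top"); print("cam at",-c[1].T@c[2])
cv2.imwrite("pics/crop1.png",cv2.resize(im[120:300,170:400][:,:,::-1],None,fx=3.4,fy=3.3,interpolation=cv2.INTER_CUBIC))
for n,u,z in(("N0",(324,175),.12),("F1",(360,187),.12),("N2",(369,225),.12),("W3",(339,250),.12),("W4",(301,238),.12),("F5",(293,200),.12),("spare",(199,267),.08),("yel",(247,214),.12)): print(n,ray(c,u,z).round(3))
```

```text
cam at [ 0.46530039 -0.02376301  0.9153509 ]
N0 [ 0.64  -0.019  0.12 ]
F1 [ 0.612 -0.096  0.12 ]
N2 [ 0.53  -0.113  0.12 ]
W3 [ 0.478 -0.049  0.12 ]
W4 [0.504 0.031 0.12 ]
F5 [0.585 0.049 0.12 ]
spare [0.443 0.261 0.08 ]
yel [0.556 0.148 0.12 ]
```

View pics/crop1.png

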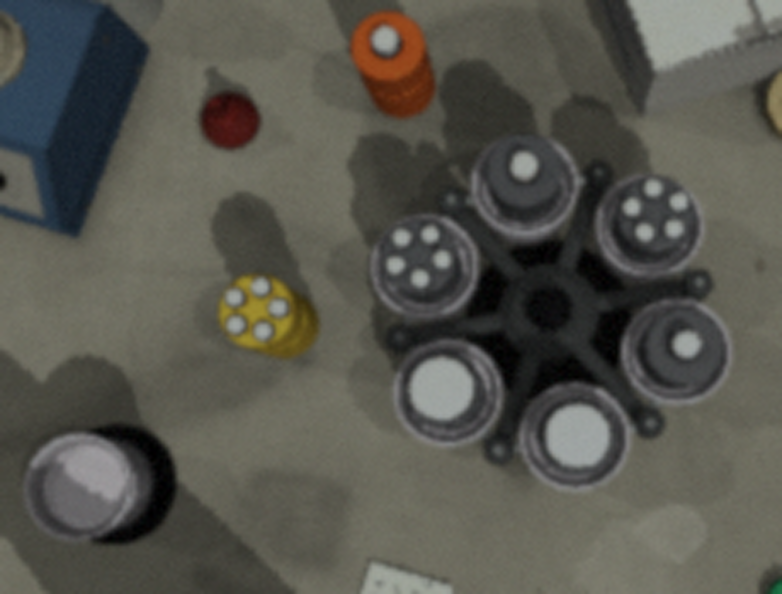

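Crop check. The caps match the description:
- narrow (523,165), five (655,210), narrow (686,345), wide (577,435), wide (441,390), five (420,255)
- yellow five (258,310) and orange narrow (385,40) are not meant
- the empty spare bucket's rim is at (83,485)

Numbering the places clockwise, N0 F1 N2 W3 W4 F5, the plan is four moves: W4→spare, F5→4, N0→5, W→0. I'll now measure the positions exactly.

Create m.py:
```python
from h import *
from scipy.optimize import least_squares
im=read_camera("top"); c=cam("top"); g=im.min(axis=2)
seeds=[("N0",(324,169),.137,9),("F1",(363,184),.1285,13),("N2",(372,224),.137,9),("W3",(340,252),.137,13),("W4",(300,238),.137,13),("F5",(294,198),.1285,13)]
P=[]
for n,(u,v),z,r in seeds:
    yy,xx=np.mgrid[:400,:640]; w=(np.hypot(xx-u,yy-v)<r)*np.clip(g.astype(float)-125,0,30)
    uv=((xx*w).sum()/w.sum(),(yy*w).sum()/w.sum()); p=ray(c,uv,z); P.append(p); print(n,np.round(uv,1),p.round(4),"npx",(w>0).sum())
P=np.array(P)
f=lambda q:np.concatenate([P[k,:2]-q[:2]-.088*np.array([np.cos(q[2]-k*np.pi/3),np.sin(q[2]-k*np.pi/3)]) for k in range(6)])
s=least_squares(f,[.558,-.033,.1]); print("hub,ang",s.x.round(4),"res mm",(s.fun*1000).round(1))
for k in range(6):
    a=s.x[2]-k*np.pi/3; print(k,(s.x[:2]+.088*np.array([np.cos(a),np.sin(a)])).round(4),"dir",round((a+np.pi/2)%np.pi-np.pi/2,3))
# spare rim: predicted outer circle 72mm at z .08 vs edges
E_=cv2.Canny(cv2.GaussianBlur(im,(3,3),0),30,80); d=cv2.distanceTransform(255-E_,cv2.DIST_L2,5)
t=np.linspace(0,2*np.pi,90)
def cost(q):
    tot=0
    for r in(.036,):
        for a in t:
            u=proj(c,[q[0]+r*np.cos(a),q[1]+r*np.sin(a),.08]); tot+=min(d[int(round(u[1])),int(round(u[0]))],4)
    return tot/len(t)
b=min((cost((x,y)),x,y) for x in np.arange(.42,.465,.001) for y in np.arange(.24,.285,.001)); print("spare",b)
```

```bash
python3 m.py
```

```text
N0 [323.8 169.6] [ 0.6476 -0.0184  0.137 ] npx 39
F1 [362.9 183.8] [ 0.6176 -0.1013  0.1285] npx 80
N2 [371.7 223.9] [ 0.5312 -0.1165  0.137 ] npx 42
W3 [339.5 251.7] [ 0.4745 -0.0492  0.137 ] npx 267
W4 [299.4 237.4] [0.5043 0.0334 0.137 ] npx 263
F5 [292.3 197.1] [0.5904 0.0493 0.1285] npx 81
hub,ang [ 0.5609 -0.0338  0.1776] res mm [ 0.1 -0.1 -0.1 -0.2  0.1  0.1  0.2  0.1  0.1 -0.1 -0.3  0.3]
0 [ 0.6476 -0.0182] dir 0.178
1 [ 0.6177 -0.101 ] dir -0.87
2 [ 0.5311 -0.1166] dir 1.225
3 [ 0.4743 -0.0493] dir 0.178
4 [0.5042 0.0335] dir -0.87
5 [0.5908 0.049 ] dir 1.225
spare (np.float32(0.48437554), np.float64(0.442), np.float64(0.277))
```

```bash
python3 -c "
from h import *
print(rows([.36,.33,.24],.2),rows([.5042,.0335,.2],-.87))"
```

```text
[array([-0.275 , -0.2461, -0.0306]), array([-1.00e-03,  1.00e-03,  1.14e+00]), array([-1.000e-03, -1.000e-03, -2.002e+00])] [array([-0.4832, -0.5017,  0.0097]), array([-1.00e-03,  1.00e-03,  2.21e+00]), array([-0.001, -0.001, -0.932])]
```

The rows are not in the units I measure in: shifts go in units of 25 mm. I convert before sending: -0.502 m is -20.08, -0.483 m is -19.32.

>>> inch_along:
  moves:
    - [-11, -9.84, -1.2, 0, 0, 1.1, 1]
    - [-11, -9.84, -1.2, 0, 0, 1.1, 1]
    - [-11, -9.84, -1.2, 0, 0, 1.1, 1]
    - [-11, -9.84, -1.2, 0, 0, 1.1, 1]
    - [-11, -9.84, -1.2, 0, 0, 1.1, 1]
    - [-11, -9.84, -1.2, 0, 0, 1.1, 1]
    - [-19.32, -20.08, -1.2, 0, 0, 2.21, 1]
    - [-19.32, -20.08, -1.2, 0, 0, 2.21, 1]
    - [-19.32, -20.08, -1.2, 0, 0, 2.21, 1]
    - [-19.32, -20.08, -1.2, 0, 0, 2.21, 1]
    - [-19.32, -20.08, -1.2, 0, 0, 2.21, 1]
    - [-19.32, -20.08, -1.2, 0, 0, 2.21, 1]
  grip_force: 40

```text
clock: 1.7
tool_pos: [0.5053, 0.0287, 0.2402]
tool_rot: [0.941, 0.337, 0.001, 0.001]
contact_force: [0.1, 0.9, 0.2]
width: 1.004
grasp_force: 0.0
```

```bash
python3 -c "
from h import *
print(rows([.5042,.0335,.2],-.87),read_state()['qpos'].round(2))"
```

```text
[array([ 0.0022, -0.0045,  0.0402]), array([ 0.003, -0.   , -0.012]), array([-0.   , -0.004,  3.129])] [-0.6   0.46  0.71  1.89 -0.37  0.92 -0.6 ]
```

In the tool's units: 0.01 m is 0.4, -0.004 m is -0.16.

>>> inch_along:
  moves:
    - [0.08, -0.16, 0.4, 0, 0, -0.012, 1]
    - [0.08, -0.16, 0.4, 0, 0, -0.012, 1]
    - [0.08, -0.16, 0.4, 0, 0, -0.012, 1]

```text
clock: 2.08
tool_pos: [0.5023, 0.0397, 0.2294]
tool_rot: [0.936, 0.351, -0.0, -0.001]
contact_force: [1.0, -0.9, -0.1]
width: 0.995
grasp_force: 0.0
```

Run:
```python
from h import *
print(rows([.5042,.0335,.2],-.87))
c=cam("wrist"); im=read_camera("wrist").copy()
for z,p in((.137,[.5042,.0335]),(.137,[.4743,-.0493])):
    cv2.drawMarker(im,tuple(int(v) for v in proj(c,p+[z])),(255,0,0),0,9)
    for r,zz in((.02,.137),(.036,.08)):
        for a in np.linspace(0,6.28,40):
            u=proj(c,[p[0]+r*np.cos(a),p[1]+r*np.sin(a),zz]); cv2.circle(im,tuple(int(v) for v in u),0,(255,0,0),-1)
cv2.imwrite("pics/w1.png",im[:,:,::-1])
```

```text
[array([-0.0026,  0.0059,  0.0294]), array([-0.001,  0.   ,  0.016]), array([-0.000e+00, -2.000e-03, -3.125e+00])]
```

View pics/w1.png

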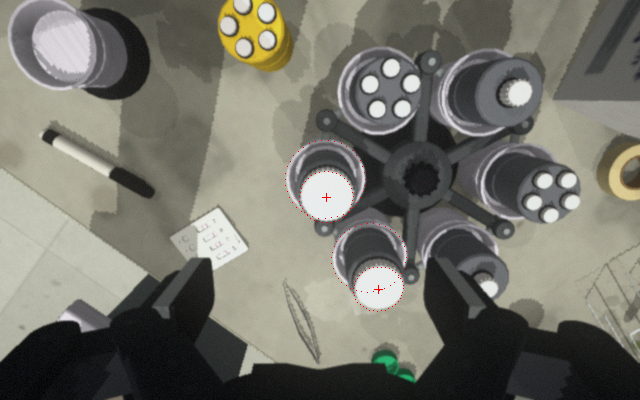

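The wrist view shows W4's cap at (326,197) and W3's at (378,289). The projected circles lie on both caps and on the rims, so the measured poses agree. Now descend and grasp W4.

In the tool's units: 0.141 m is 5.64, 0.0059 m is 0.236.

>>> inch_along:
  moves:
    - [-0.104, 0.236, 1.2, 0, 0, 0.016, 1]
    - [-0.104, 0.236, 3.2, 0, 0, 0.016, 1]
    - [-0.104, 0.236, 4.8, 0, 0, 0.016, 1]
    - [-0.104, 0.236, 5.64, 0, 0, 0.016, 1]
    - [-0.104, 0.236, 5.64, 0, 0, 0.016, 1]
    - [-0.104, 0.236, 5.64, 0, 0, 0.016, 1]
  grip_force: 40

```text
clock: 2.88
tool_pos: [0.5056, 0.032, 0.0896]
tool_rot: [0.94, 0.342, 0.001, 0.0]
contact_force: [-0.2, 0.6, 0.2]
width: 0.999
grasp_force: 0.0
```

>>> inch_along:
  moves:
    - [0, 0, 0, 0, 0, 0, 0.3]
    - [0, 0, 0, 0, 0, 0, 0.3]
    - [0, 0, 0, 0, 0, 0, 0.3]
    - [0, 0, 0, 0, 0, 0, 0.3]
    - [0, 0, 0, 0, 0, 0, 0.3]
    - [0, 0, 0, 0, 0, 0, 0.3]
  grip_force: 40

```text
clock: 3.62
tool_pos: [0.5056, 0.0322, 0.0899]
tool_rot: [0.94, 0.341, 0.001, -0.0]
contact_force: [-0.8, 1.1, 7.9]
width: 0.558
grasp_force: 39.9
```

```bash
python3 -c "
from h import *
print(rows([.5042,.0335,.088],-.87),rows([.442,.277,.24],0),rows([.442,.277,.24],.4))"
```

```text
[array([-0.0002, -0.0019,  0.0019]), array([ 0.   , -0.002, -0.004]), array([-3.000e-03, -0.000e+00,  3.138e+00])] [array([ 0.1087, -0.2285, -0.1499]), array([ 0.001, -0.002, -0.874]), array([-2.000e-03, -1.000e-03,  2.268e+00])] [array([ 0.1087, -0.2285, -0.1499]), array([ 0.002, -0.002, -1.274]), array([-0.002, -0.002,  1.868])]
```

>>> inch_along:
  moves:
    - [0, 0, -0.8, 0, 0, 0, 0.3]
    - [0, 0, -2.4, 0, 0, 0, 0.3]
    - [0, 0, -4.2, 0, 0, 0, 0.3]
    - [0, 0, -6, 0, 0, 0, 0.3]
    - [0.8, -1.6, -6, 0, 0, -0.1, 0.3]
    - [1.6, -3.2, -6, 0, 0, -0.25, 0.3]
    - [2.4, -5, -6, 0, 0, -0.4, 0.3]
    - [3.2, -6.8, -6, 0, 0, -0.55, 0.3]
    - [4, -8.4, -6, 0, 0, -0.7, 0.3]
    - [4.348, -9.14, -6, 0, 0, -0.87, 0.3]
    - [4.348, -9.14, -6, 0, 0, -0.87, 0.3]
    - [4.348, -9.14, -6, 0, 0, -0.87, 0.3]
  grip_force: 40

```text
clock: 5.12
tool_pos: [0.4419, 0.275, 0.2388]
tool_rot: [0.71, 0.704, -0.0, 0.0]
contact_force: [-0.1, -0.4, -1.1]
width: 0.56
grasp_force: 41.9
```

>>> inch_along:
  moves:
    - [0, 0, 0, 0, 0, 0, 0.3]
    - [0, 0, 0, 0, 0, 0, 0.3]

```text
clock: 5.38
tool_pos: [0.4419, 0.2758, 0.2387]
tool_rot: [0.709, 0.705, -0.0, 0.0]
contact_force: [0.5, 0.4, -0.6]
width: 0.56
grasp_force: 41.9
```

Run:
```python
from h import *
print(rows([.442,.277,.17],0))
c=cam("wrist"); im=read_camera("wrist").copy()
for p in([.442,.277],):
    for r,zz in((.036,.08),(.044,0)):
        for a in np.linspace(0,6.28,60):
            u=proj(c,[p[0]+r*np.cos(a),p[1]+r*np.sin(a),zz]); cv2.circle(im,tuple(int(v) for v in u),0,(255,0,0),-1)
cv2.imwrite("pics/w2.png",im[:,:,::-1])
```

```text
[array([0.0012, 0.0001, 0.0687]), array([ 0.   ,  0.   , -0.006]), array([ 0.   , -0.   ,  3.135])]
```

View pics/w2.png

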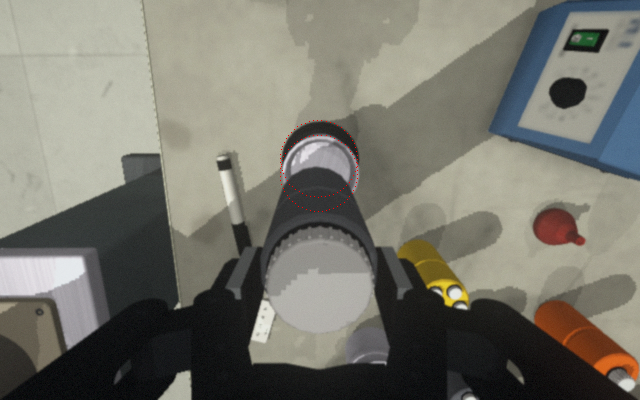

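The spare bucket's rim and stand lie on the projected circles (near 320,165), and wide_b hangs upright in the fingers (320,285). Lower it.

In the tool's units: 0.148 m is 5.92, 0.11 m is 4.4.

>>> inch_along:
  moves:
    - [0.04, 0, 1.6, 0, 0, 0, 0.3]
    - [0.04, 0, 3.2, 0, 0, 0, 0.3]
    - [0.04, 0, 4.4, 0, 0, 0, 0.3]
    - [0.04, 0, 5, 0, 0, 0, 0.3]
    - [0.04, 0, 5.48, 0, 0, 0, 0.3]
    - [0.04, 0, 5.84, 0, 0, 0, 0.3]
    - [0.04, 0, 5.92, 0, 0, 0, 0.3]
    - [0.04, 0, 5.92, 0, 0, 0, 0.3]
  grip_force: 40

```text
clock: 6.42
tool_pos: [0.4419, 0.278, 0.091]
tool_rot: [0.709, 0.706, 0.0, 0.0]
contact_force: [0.8, -0.8, -1.7]
width: 0.557
grasp_force: 41.9
```

>>> inch_along:
  moves:
    - [0, 0, 0, 0, 0, 0, 1]
    - [0, 0, 0, 0, 0, 0, 1]
    - [0, 0, 0, 0, 0, 0, 1]
    - [0, 0, 0, 0, 0, 0, 1]
    - [0, 0, -1.2, 0, 0, 0, 1]
    - [0, 0, -3.2, 0, 0, 0, 1]
    - [0, 0, -4.8, 0, 0, 0, 1]
    - [-2, 1.2, -4.8, 0, 0, -0.18, 1]
    - [-4, 2.4, -4.8, 0, 0, -0.36, 1]
    - [-6, 3.6, -4.8, 0, 0, -0.54, 1]
    - [-8, 4.8, -4.8, 0, 0, -0.72, 1]
    - [-9.12, 5.96, -4.8, 0, 0, -0.9, 1]

```text
clock: 7.92
tool_pos: [0.5903, 0.0453, 0.2108]
tool_rot: [0.33, 0.944, -0.001, 0.0]
contact_force: [0.0, -0.4, 0.1]
width: 1.001
grasp_force: 0.0
```

>>> inch_along:
  moves:
    - [0, 0, 0, 0, 0, -0.16, 1]
    - [0, 0, 0, 0, 0, -0.32, 1]
    - [0, 0, 0, 0, 0, -0.32, 1]
    - [0, 0, 0, 0, 0, -0.32, 1]

```text
clock: 8.43
tool_pos: [0.5895, 0.0492, 0.2107]
tool_rot: [0.178, 0.984, -0.0, -0.0]
contact_force: [0.4, -0.2, 0.6]
width: 0.999
grasp_force: 0.0
```

```bash
python3 -c "
from h import *
print(rows([.5908,.049,.088],1.225))"; python3 m.py|grep W4
```

Run:
```python
from h import *
im=read_camera("top"); cv2.imwrite("pics/t2.png",cv2.resize(im[120:300,170:400][:,:,::-1],None,fx=3,fy=3))
```

```text
[array([-0.0013,  0.0003,  0.1227]), array([-0.   , -0.   , -0.012]), array([-0.  ,  0.  ,  3.13])]
W4 [301.8 237.4] [0.5043 0.0285 0.137 ] npx 397
```

View pics/t2.png

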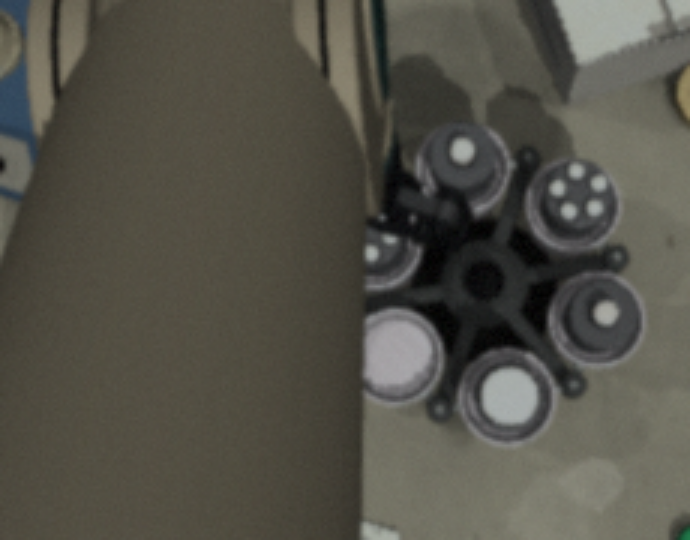

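The top view shows place 4 empty (395,357) and the other five carriers undisturbed; the arm hides the spare bucket. Descend on F5.

>>> inch_along:
  moves:
    - [-0.04, 0, 1.6, 0, 0, -0.012, 1]
    - [-0.04, 0, 3.4, 0, 0, -0.012, 1]
    - [-0.04, 0, 4.48, 0, 0, -0.012, 1]
    - [-0.04, 0, 4.84, 0, 0, -0.012, 1]
    - [-0.04, 0, 4.84, 0, 0, -0.012, 1]
    - [-0.04, 0, 4.84, 0, 0, -0.012, 1]
    - [-0.04, 0, 4.84, 0, 0, -0.012, 0.3]
    - [-0.04, 0, 4.84, 0, 0, -0.012, 0.3]
    - [-0.04, 0, 4.84, 0, 0, -0.012, 0.3]
    - [-0.04, 0, 4.84, 0, 0, -0.012, 0.3]
    - [-0.04, 0, 4.84, 0, 0, -0.012, 0.3]
    - [-0.04, 0, 4.84, 0, 0, -0.012, 0.3]
  grip_force: 40

```text
clock: 10.02
tool_pos: [0.5915, 0.0489, 0.0909]
tool_rot: [0.171, 0.985, 0.0, 0.001]
contact_force: [-0.8, -0.2, 6.2]
width: 0.553
grasp_force: 40.5
```

```bash
python3 -c "
from h import *
print(rows([.5908,.049,.09],1.225),rows([.5042,.0335,.24],-.87))"
```

```text
[array([ 0.0007, -0.0001,  0.0009]), array([0.001, 0.002, 0.003]), array([-3.000e-03,  1.000e-03, -3.139e+00])] [array([ 0.0768, -0.0437, -0.1493]), array([0.003, 0.   , 2.098]), array([-0.   ,  0.002, -1.044])]
```

>>> inch_along:
  moves:
    - [0, 0, -1.2, 0, 0, 0, 0.3]
    - [0, 0, -3, 0, 0, 0, 0.3]
    - [0, 0, -4.8, 0, 0, 0, 0.3]
    - [0, 0, -6, 0, 0, 0, 0.3]
    - [0.2, 0, -6, 0, 0, 0.15, 0.3]
    - [0.4, -0.4, -6, 0, 0, 0.3, 0.3]
    - [0.8, -0.6, -6, 0, 0, 0.45, 0.3]
    - [1.2, -0.8, -6, 0, 0, 0.6, 0.3]
    - [1.6, -1, -6, 0, 0, 0.75, 0.3]
    - [2, -1.2, -6, 0, 0, 0.9, 0.3]
    - [2.4, -1.4, -6, 0, 0, 1.05, 0.3]
    - [3.072, -1.748, -6, 0, 0, 1.2, 0.3]
  grip_force: 40

```text
clock: 11.52
tool_pos: [0.5032, 0.0336, 0.2396]
tool_rot: [0.699, 0.715, 0.0, -0.0]
contact_force: [-0.2, 0.8, -2.3]
width: 0.556
grasp_force: 42.1
```

>>> inch_along:
  moves:
    - [0, 0, 0, 0, 0, 0.15, 0.3]
    - [0, 0, 0, 0, 0, 0.3, 0.3]
    - [0, 0, 0, 0, 0, 0.45, 0.3]
    - [0, 0, 0, 0, 0, 0.6, 0.3]
    - [0, 0, 0, 0, 0, 0.75, 0.3]
    - [0, 0, 0, 0, 0, 0.9, 0.3]
    - [0, 0, 0, 0, 0, 0.9, 0.3]
    - [0, 0, 0, 0, 0, 0.9, 0.3]
    - [0, 0, 0, 0, 0, 0.9, 0.3]

```text
clock: 12.65
tool_pos: [0.5035, 0.0335, 0.2397]
tool_rot: [0.939, 0.343, 0.0, -0.0]
contact_force: [0.3, -0.4, -1.9]
width: 0.554
grasp_force: 42.1
```

```bash
python3 -c "
from h import *
print(rows([.5042,.0335,.091],-.87),read_state()['qpos'].round(2))"
```

```text
[array([0.0005, 0.0005, 0.1487]), array([-0.   , -0.   , -0.001]), array([-0.   ,  0.   ,  3.141])] [-0.6   0.46  0.7   1.89 -0.37  0.92 -0.6 ]
```

In the tool's units: 0.148 m is 5.92, 0.146 m is 5.84.

>>> inch_along:
  moves:
    - [0.02, 0.02, 1.6, 0, 0, 0, 0.3]
    - [0.02, 0.02, 3.2, 0, 0, 0, 0.3]
    - [0.02, 0.02, 4.4, 0, 0, 0, 0.3]
    - [0.02, 0.02, 5, 0, 0, 0, 0.3]
    - [0.02, 0.02, 5.48, 0, 0, 0, 0.3]
    - [0.02, 0.02, 5.84, 0, 0, 0, 0.3]
    - [0.02, 0.02, 5.92, 0, 0, 0, 0.3]
    - [0.02, 0.02, 5.92, 0, 0, 0, 0.3]
  grip_force: 40

```text
clock: 13.65
tool_pos: [0.5046, 0.0334, 0.0921]
tool_rot: [0.94, 0.342, 0.0, 0.0]
contact_force: [-0.9, 0.7, -2.7]
width: 0.56
grasp_force: 42.1
```

>>> inch_along:
  moves:
    - [0, 0, 0, 0, 0, 0, 1]
    - [0, 0, 0, 0, 0, 0, 1]
    - [0, 0, 0, 0, 0, 0, 1]
    - [0, 0, 0, 0, 0, 0, 1]
    - [0, 0, -1.2, 0, 0, 0, 1]
    - [0, 0, -3.2, 0, 0, 0, 1]
    - [0, 0, -4.8, 0, 0, 0, 1]
    - [0, 0, -4.8, 0, 0, 0, 1]
    - [0, 0, -4.8, 0, 0, 0, 1]

```text
clock: 14.78
tool_pos: [0.5037, 0.0338, 0.2112]
tool_rot: [0.94, 0.342, -0.0, -0.0]
contact_force: [-1.4, -0.9, 0.0]
width: 1.0
grasp_force: 0.0
```

```bash
python3 -c "
from h import *
print(rows([.6476,-.0182,.21],.178))"
```

```text
[array([0.0767, 0.1324, 0.001 ]), array([-1.00e-03, -0.00e+00, -1.05e+00]), array([-0.000e+00,  1.000e-03,  2.092e+00])]
```

>>> inch_along:
  moves:
    - [1.2, 2, 0, 0, 0, -0.18, 1]
    - [2, 3.6, 0, 0, 0, -0.36, 1]
    - [3.068, 5.296, 0, 0, 0, -0.54, 1]
    - [3.068, 5.296, 0, 0, 0, -0.72, 1]
    - [3.068, 5.296, 0, 0, 0, -0.9, 1]
    - [3.068, 5.296, 0, 0, 0, -1.05, 1]
    - [3.068, 5.296, 0, 0, 0, -1.05, 1]
    - [3.068, 5.296, 0, 0, 0, -1.05, 1]
    - [3.068, 5.296, 0, 0, 0, -1.05, 1]

```text
clock: 15.9
tool_pos: [0.6479, -0.0185, 0.2112]
tool_rot: [0.642, 0.767, -0.0, -0.0]
contact_force: [0.1, 0.1, -0.6]
width: 0.999
grasp_force: 0.0
```

```bash
python3 -c "
from h import *
print(rows([.6476,-.0182,.09],.178))
c=cam('wrist'); im=read_camera('wrist').copy()
for p,r,z in(([.6476,-.0182],.0085,.137),([.5042,.0335],.025,.123),([.5042,.0335],.036,.08)):
    for a in np.linspace(0,6.28,60):
        cv2.circle(im,tuple(int(v) for v in proj(c,[p[0]+r*np.cos(a),p[1]+r*np.sin(a),z])),0,(255,0,0),-1)
cv2.imwrite('pics/w3.png',im[:,:,::-1])"
```

```text
[array([ 0.0004, -0.0002,  0.1212]), array([-0.001, -0.   , -0.001]), array([-0.00e+00,  1.00e-03,  3.14e+00])]
```

View pics/w3.png

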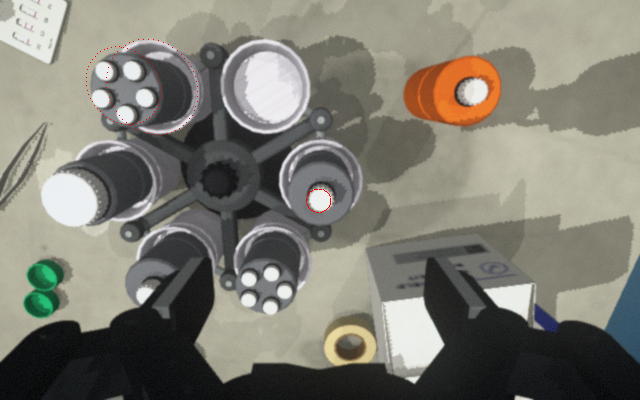

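The wrist view shows N0's cap exactly on its predicted circle (319,200), place 5 empty at (267,85), and the first five home in place 4 (127,90). The orange look-alike (470,90) and the box are clear of the fingers. Grasp N0.

>>> inch_along:
  moves:
    - [0, 0, 1.6, 0, 0, 0, 1]
    - [0, 0, 3.4, 0, 0, 0, 1]
    - [0, 0, 4.48, 0, 0, 0, 1]
    - [0, 0, 4.84, 0, 0, 0, 1]
    - [0, 0, 4.84, 0, 0, 0, 1]
    - [0, 0, 4.84, 0, 0, 0, 1]
    - [0, 0, 4.84, 0, 0, 0, 0.3]
    - [0, 0, 4.84, 0, 0, 0, 0.3]
    - [0, 0, 4.84, 0, 0, 0, 0.3]
    - [0, 0, 4.84, 0, 0, 0, 0.3]
    - [0, 0, 4.84, 0, 0, 0, 0.3]
    - [0, 0, 4.84, 0, 0, 0, 0.3]
  grip_force: 40

```text
clock: 17.45
tool_pos: [0.6488, -0.0187, 0.0918]
tool_rot: [0.641, 0.767, 0.001, 0.001]
contact_force: [0.4, -1.4, 6.3]
width: 0.556
grasp_force: 40.6
```

```bash
python3 -c "
from h import *
print(rows([.6476,-.0182,.09],.178),rows([.5908,.049,.24],1.225))"
```

```text
[array([ 0.0007, -0.0011,  0.0018]), array([ 0.001,  0.   , -0.   ]), array([ 0.000e+00, -2.000e-03,  3.142e+00])] [array([ 0.0768, -0.0449, -0.1483]), array([ 1.000e-03,  1.000e-03, -1.047e+00]), array([ 1.000e-03, -1.000e-03,  2.095e+00])]
```

In the tool's units: -0.149 m is -5.96, -0.12 m is -4.8.

>>> inch_along:
  moves:
    - [0, 0, -1.2, 0, 0, 0, 0.3]
    - [0, 0, -3, 0, 0, 0, 0.3]
    - [0, 0, -4.8, 0, 0, 0, 0.3]
    - [0, 0, -5.96, 0, 0, 0, 0.3]
    - [0.6, -0.4, -5.96, 0, 0, -0.15, 0.3]
    - [1.2, -0.8, -5.96, 0, 0, -0.3, 0.3]
    - [2, -1.2, -5.96, 0, 0, -0.45, 0.3]
    - [3.072, -1.796, -5.96, 0, 0, -0.6, 0.3]
    - [3.072, -1.796, -5.96, 0, 0, -0.75, 0.3]
    - [3.072, -1.796, -5.96, 0, 0, -0.9, 0.3]
    - [3.072, -1.796, -5.96, 0, 0, -1.047, 0.3]
    - [3.072, -1.796, -5.96, 0, 0, -1.047, 0.3]
  grip_force: 40

```text
clock: 18.95
tool_pos: [0.59, 0.0489, 0.2394]
tool_rot: [0.173, 0.985, 0.0, -0.0]
contact_force: [0.4, 0.0, -3.2]
width: 0.553
grasp_force: 42.2
```

>>> inch_along:
  moves:
    - [0, 0, 0, 0, 0, 0, 0.3]
    - [0, 0, 0, 0, 0, 0, 0.3]

```text
clock: 19.2
tool_pos: [0.5903, 0.049, 0.2396]
tool_rot: [0.173, 0.985, -0.0, -0.0]
contact_force: [0.3, -0.6, -2.0]
width: 0.557
grasp_force: 42.2
```

```bash
python3 -c "
from h import *
print(rows([.5908,.049,.0925],1.225))"
```

```text
[array([-0.0005,  0.0002,  0.1471]), array([-0.   , -0.   , -0.001]), array([-0.  ,  0.  ,  3.14])]
```

>>> inch_along:
  moves:
    - [0, 0, 1.6, 0, 0, 0, 0.3]
    - [0, 0, 3.2, 0, 0, 0, 0.3]
    - [0, 0, 4.4, 0, 0, 0, 0.3]
    - [0, 0, 5, 0, 0, 0, 0.3]
    - [0, 0, 5.48, 0, 0, 0, 0.3]
    - [0, 0, 5.8, 0, 0, 0, 0.3]
    - [0, 0, 5.88, 0, 0, 0, 0.3]
    - [0, 0, 5.88, 0, 0, 0, 0.3]
  grip_force: 40

```text
clock: 20.2
tool_pos: [0.5907, 0.049, 0.0932]
tool_rot: [0.172, 0.985, 0.0, 0.0]
contact_force: [0.1, -0.1, -1.8]
width: 0.553
grasp_force: 42.2
```

>>> inch_along:
  moves:
    - [0, 0, 0, 0, 0, 0, 1]
    - [0, 0, 0, 0, 0, 0, 1]
    - [0, 0, 0, 0, 0, 0, 1]
    - [0, 0, 0, 0, 0, 0, 1]
    - [0, 0, -1.2, 0, 0, 0, 1]
    - [0, 0, -3.2, 0, 0, 0, 1]
    - [0, 0, -4.8, 0, 0, 0, 1]
    - [0, 0, -4.8, 0, 0, 0, 1]
    - [0, 0, -4.8, 0, 0, 0, 1]

```text
clock: 21.32
tool_pos: [0.5898, 0.049, 0.2122]
tool_rot: [0.172, 0.985, -0.0, -0.0]
contact_force: [-0.9, 0.5, -1.3]
width: 0.995
grasp_force: 0.0
```

```bash
python3 -c "
from h import *
print(rows([.442,.277,.21],0))"
```

```text
[array([0.2163, 0.1644, 0.0024]), array([-1.000e-03, -1.000e-03,  1.225e+00]), array([ 1.000e-03, -1.000e-03, -1.917e+00])]
```

>>> inch_along:
  moves:
    - [2, 1.4, 0, 0, 0, 0.18, 1]
    - [4, 2.8, 0, 0, 0, 0.36, 1]
    - [6, 4.4, 0, 0, 0, 0.54, 1]
    - [7.6, 5.8, 0, 0, 0, 0.72, 1]
    - [8.652, 6.576, 0, 0, 0, 0.9, 1]
    - [8.652, 6.576, 0, 0, 0, 1.08, 1]
    - [8.652, 6.576, 0, 0, 0, 1.225, 1]
    - [8.652, 6.576, 0, 0, 0, 1.225, 1]
    - [8.652, 6.576, 0, 0, 0, 1.225, 1]

```text
clock: 22.45
tool_pos: [0.4422, 0.2767, 0.212]
tool_rot: [0.706, 0.708, -0.001, -0.0]
contact_force: [-0.8, 0.5, -0.2]
width: 0.999
grasp_force: 0.0
```

```bash
python3 -c "
from h import *
print(rows([.442,.277,.09],0))
c=cam('wrist'); im=read_camera('wrist').copy()
for p,r,z in(([.442,.277],.02,.137),([.442,.277],.036,.08)):
    for a in np.linspace(0,6.28,60):
        cv2.circle(im,tuple(int(v) for v in proj(c,[p[0]+r*np.cos(a),p[1]+r*np.sin(a),z])),0,(255,0,0),-1)
cv2.imwrite('pics/w4.png',im[:,:,::-1])"
```

```text
[array([ 4.00e-04, -1.00e-04,  1.22e-01]), array([-0.001,  0.001,  0.002]), array([-2.000e-03, -2.000e-03, -3.139e+00])]
```

View pics/w4.png

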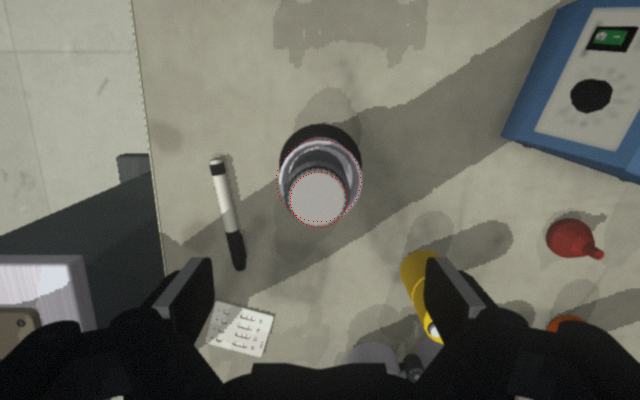

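The wide carrier stands upright and home in the spare bucket, its cap (318,197) on the projected circle. Grasp it.

>>> inch_along:
  moves:
    - [0, 0, 1.6, 0, 0, 0, 1]
    - [0, 0, 3.4, 0, 0, 0, 1]
    - [0, 0, 4.48, 0, 0, 0, 1]
    - [0, 0, 4.88, 0, 0, 0, 1]
    - [0, 0, 4.88, 0, 0, 0, 1]
    - [0, 0, 4.88, 0, 0, 0, 1]
    - [0, 0, 4.88, 0, 0, 0, 0.3]
    - [0, 0, 4.88, 0, 0, 0, 0.3]
    - [0, 0, 4.88, 0, 0, 0, 0.3]
    - [0, 0, 4.88, 0, 0, 0, 0.3]
    - [0, 0, 4.88, 0, 0, 0, 0.3]
    - [0, 0, 4.88, 0, 0, 0, 0.3]
  grip_force: 40

```text
clock: 24.0
tool_pos: [0.4429, 0.2776, 0.0918]
tool_rot: [0.707, 0.707, 0.001, -0.0]
contact_force: [-2.4, -0.6, 8.4]
width: 0.555
grasp_force: 39.9
```

>>> inch_along:
  moves:
    - [0, 0, -1.2, 0, 0, 0, 0.3]
    - [0, 0, -3, 0, 0, 0, 0.3]
    - [0, 0, -4.8, 0, 0, 0, 0.3]
    - [0, 0, -6.2, 0, 0, 0, 0.3]
    - [0, 0, -6.2, 0, 0, 0, 0.3]
    - [0, 0, -6.2, 0, 0, 0, 0.3]
  grip_force: 40

```text
clock: 24.75
tool_pos: [0.4417, 0.2767, 0.2448]
tool_rot: [0.707, 0.707, -0.001, -0.0]
contact_force: [0.1, 0.5, -1.1]
width: 0.546
grasp_force: 42.2
```

```bash
python3 -c "
from h import *
print(rows([.6476,-.0182,.245],.178))"
```

```text
[array([-0.295 ,  0.2059, -0.0003]), array([-0.002,  0.001, -0.178]), array([1.000e-03, 3.000e-03, 2.964e+00])]
```

In the tool's units: -0.295 m is -11.8, -0.285 m is -11.4.

>>> inch_along:
  moves:
    - [-1.2, 0.8, 0, 0, 0, -0.02, 0.3]
    - [-2.8, 2, 0, 0, 0, -0.04, 0.3]
    - [-4.4, 3.2, 0, 0, 0, -0.07, 0.3]
    - [-6, 4.4, 0, 0, 0, -0.1, 0.3]
    - [-7.6, 5.4, 0, 0, 0, -0.13, 0.3]
    - [-9.2, 6.4, 0, 0, 0, -0.15, 0.3]
    - [-10.4, 7.4, 0, 0, 0, -0.178, 0.3]
    - [-11.4, 8, 0, 0, 0, -0.178, 0.3]
    - [-11.8, 8.24, 0, 0, 0, -0.178, 0.3]
    - [-11.8, 8.24, 0, 0, 0, -0.178, 0.3]
    - [-11.8, 8.24, 0, 0, 0, -0.178, 0.3]
    - [-11.8, 8.24, 0, 0, 0, -0.178, 0.3]

```text
clock: 26.25
tool_pos: [0.6482, -0.0162, 0.2457]
tool_rot: [0.641, 0.768, 0.0, -0.0]
contact_force: [-0.1, 0.4, -2.3]
width: 0.558
grasp_force: 42.2
```

```bash
python3 -c "
from h import *
print(rows([.6476,-.0182,.0925],.178))"
```

```text
[array([-0.002 , -0.0009,  0.1532]), array([-0.   , -0.001,  0.002]), array([ 2.00e-03, -0.00e+00, -3.14e+00])]
```

>>> inch_along:
  moves:
    - [-0.04, 0, 1.6, 0, 0, 0, 0.3]
    - [-0.04, 0, 3.2, 0, 0, 0, 0.3]
    - [-0.04, 0, 4.6, 0, 0, 0, 0.3]
    - [-0.04, 0, 5.2, 0, 0, 0, 0.3]
    - [-0.04, 0, 5.68, 0, 0, 0, 0.3]
    - [-0.04, 0, 6, 0, 0, 0, 0.3]
    - [-0.04, 0, 6.12, 0, 0, 0, 0.3]
    - [-0.04, 0, 6.12, 0, 0, 0, 0.3]
  grip_force: 40

```text
clock: 27.25
tool_pos: [0.6491, -0.0191, 0.0931]
tool_rot: [0.642, 0.767, 0.0, 0.0]
contact_force: [0.6, 0.2, -1.7]
width: 0.553
grasp_force: 42.2
```

>>> inch_along:
  moves:
    - [0, 0, 0, 0, 0, 0, 1]
    - [0, 0, 0, 0, 0, 0, 1]
    - [0, 0, 0, 0, 0, 0, 1]
    - [0, 0, 0, 0, 0, 0, 1]
    - [0, 0, -1.2, 0, 0, 0, 1]
    - [0, 0, -3.2, 0, 0, 0, 1]
    - [0, 0, -5.2, 0, 0, 0, 1]
    - [2.4, -0.8, -6, 0, 0, 0, 1]
    - [4.8, -2, -6, 0, 0, 0, 1]
    - [7.2, -3.2, -6, 0, 0, 0, 1]
    - [9.6, -4.4, -6, 0, 0, 0, 1]
    - [12, -5.6, -6, 0, 0, 0, 1]

```text
clock: 28.75
tool_pos: [0.4697, 0.2355, 0.243]
tool_rot: [0.642, 0.767, 0.0, 0.0]
contact_force: [0.7, 0.4, 1.0]
width: 0.999
grasp_force: 0.0
```

>>> inch_along:
  moves:
    - [0, 0, 0, 0, 0, 0, 1]
    - [0, 0, 0, 0, 0, 0, 1]

```text
clock: 29.0
tool_pos: [0.4714, 0.2335, 0.2429]
tool_rot: [0.641, 0.767, 0.0, 0.0]
contact_force: [0.1, -0.5, -0.2]
width: 0.999
grasp_force: 0.0
```

Run:
```python
from h import *
im=read_camera("top"); cv2.imwrite("pics/t3.png",cv2.resize(im[120:300,170:400][:,:,::-1],None,fx=3,fy=3,interpolation=cv2.INTER_CUBIC))
im=read_camera("scene"); cv2.imwrite("pics/s3.png",im[:,:,::-1])
```

```text
(no output)
```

View pics/t3.png

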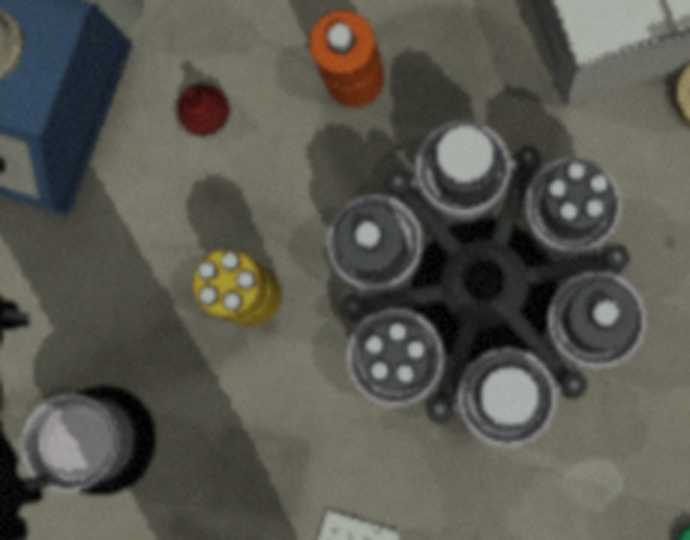

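View pics/s3.png

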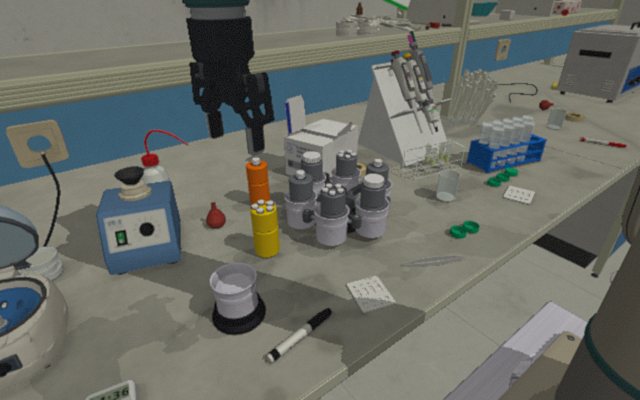

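The top view shows each kind facing its like across the hub:
- wide (465,153) and (510,395)
- five (577,195) and (395,357)
- narrow (370,240) and (605,313)

The scene view shows all six upright and equally deep (around 300-375, 155-240), the spare bucket empty, and the gripper clear.

```bash
python3 -c "
from cell import *
print(hand_in())"
```

```text
the job is handed in; nothing more can be done
None
```

All six carriers stand home in the rotor's buckets with each kind straight across the hub from its like; I handed the job in at about 29 s, and no verdict was printed.

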